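# Tare the kitchen scale with the bowl on it

## Robot

A 6-joint arm with a two-finger parallel gripper is mounted at the origin on the work surface. World frame = base frame: x ahead of the robot, y to its left, z up, the work surface at z = 0. Lengths are in m, angles in rad, forces in N, time in s.
With the tool pointing down it reaches from about 0.375 to 0.9 m from the base axis. Payload 3.1 kg.
Tool frame: the origin (TCP) lies at the very end of the fingers, on their centre line; the grasp point (between the pads) lies 19 mm behind it; z points along the fingers, y is the direction in which the jaws open and shut (so a half turn about z gives the same grasp; the last joint's range is limited). The gripper opens to 85 mm and grips with 20 to 120 N. Pads are 22 mm wide; open, the fingers measure 114 mm over their backs; the gripper's body (76 mm by 85 mm) begins 54 mm behind the grasp point. The pads swing forward as they close: fully open they stand 13 mm farther back than shut.
Start: joints at [0.931, 0.527, 1.433, -0, 1.181, -0.178], TCP at [0.278, 0.56, 0.231] pointing down, gripper open.
Joint ranges: [-3.08, 3.08], [-0.75, 2.2], [0.22, 2.44], [-1.43, 4.57], [0, 2.65], [-2.85, 2.85]. Speed limits (rad/s): [2.79, 2.79, 3.14, 3.14, 3.14, 3.14].

## Interface

Orientations are given as a unit quaternion [x, y, z, w].
In Python, from station import * gives the robot as it stands.
- The arm moves only by the tool jog_arm, never from a script. Its argument "motion" is a list of rows, each a list of 5 numbers: the shift along the world's x, y, z in cm, then the turn about the world's z in degrees, then the closure in counts, from 0 (fully open) to 255 (shut). In form: [[tx, ty, tz, yaw, jaw], ...]. A call has 1 to 10 rows; each row shifts and turns the pose as measured when the row begins; what a row does not reach is not made up. A row lasts 1/12 s, in which the tool goes at most 41.7 mm and 7.16 degrees, less where a joint would pass 70% of its speed; a pose out of reach is approached as far as the arm can. A call with a gripper value outside its range is refused whole. The fingers move at their own pace and stop on an object; "squeeze" is the grip in N (left out, the last holds). Time passes only in rows, so rows that do not move let the fingers close. It gives the time, the measured TCP pose, the force and the opening at its end, in the units of the state.
- sense(): the state, without advancing time (a new reading comes with each control period).
- snapshot(name): name is "side" or "top"; returns a dict with "img" (400x640x3 uint8, red, green, blue), "depth" (400x640 float32, m along the optical axis (not along the pixel's ray), 0 where there is no reading), "intrinsics" (3x3 intrinsics, pixels), "eye" and "attitude" of the camera in the world. Camera axes: x right, y down, z forward; pixel columns grow to the right and rows downward; lengths in m; the calibration is good to about 2 mm. A picture is of the moment at which its call begins.
- sign_off(): hands the job in, once; it reports no verdict.
The state is a dict: "t": time; "q": joint angles; "qd": joint speeds; "tau": joint torques, N m; "tcp_pos": TCP position; "tool_rot": TCP orientation; "force": force on the tool from outside, world axes, zero at the start; "ft_torque": the same for the moment, N m; "finger_gap": opening from 0.0 (shut) to 1.0 (fully open).
Only numpy, scipy, OpenCV 4.12 (cv2) and the standard library are available. Lean on these libraries where they do the work, as an engineer would, in place of code of your own. Each camera call takes 0.05 s, during which the arm holds its last target.

## Task

The empty bowl stands on the kitchen scale, ready for modelling clay to be weighed into it. Tare the scale: with the fingertips, gently press the long bar-shaped key on its deck right down, let it come up again and take the hand away. Do not press the two small keys, do not touch the bowl or the platter (the reading would be wrong), and leave everything else on the worktop where it is.

Things in the scene. Friction and masses are not known exactly. Their poses are not given: they have to be found in the camera images.
- scale: White kitchen scale fixed to the worktop, 280 mm deep (its x) by 250 mm wide (y), a black key deck along its front. Origin: centre of its underside on the worktop; x points from the front (keys) to the back, z up. Deck top 45 mm above the worktop. The three keys stand in one row at x = -116 mm, at y = -72, 0 and +72 mm; which key is in which place differs from start to start.
- key_tare_top (a point): Middle of the top face of the tare key, the only long key: a light grey bar 50 mm along the scale's y by 20 mm along its x. Its top stands 8 mm proud of the deck, 53 mm above the worktop. Axes parallel to the scale's. It moves down with the key.
- key_tare (a joint): Travel of the tare key, m: 0 = up (rest), 0.006 = fully down, straight downwards. A spring brings it back up when released; about 1 N starts it and 5 N takes it fully down.
- key_power_top (a point): Middle of the top face of the power key, a small round light grey key 20 mm across, as high as the tare key. To be left alone.
- key_power (a joint): Travel of the power key, m: 0 = up, 0.006 = fully down; same spring as the tare key.
- key_unit_top (a point): Middle of the top face of the unit key, a small square light grey key 18 x 18 mm, as high as the tare key. To be left alone.
- key_unit (a joint): Travel of the unit key, m: 0 = up, 0.006 = fully down; same spring as the tare key.
- platter: Flat stainless platter of the scale, 180 mm (scale's x) by 240 mm (y), 6 mm thick, its top 63 mm above the worktop. Origin: centre of its underside, 46 mm behind the scale's origin. Its front edge is 72 mm behind the row of keys. Not to be touched.
- bowl: Empty round steel bowl, 150 mm across the rim, 60 mm high, standing loose near the middle of the platter; its rim is 123 mm above the worktop. Origin: centre of its underside. Its rim stays at least 78 mm behind the row of keys. Not to be touched.
- glue_stick: White glue stick standing upright beside the scale (its +y side), 29 mm across, 94 mm high. Origin: centre of its underside. Bystander.
- egg_timer: White egg-shaped kitchen timer standing beside the scale (its -y side), 65 mm across, 75 mm high. Origin: centre of its underside. Bystander.
- marker: White marker pen with a black cap lying on the worktop in front of the key deck, 130 mm long, 17 mm thick. Origin: about the middle of its length, on its underside as built; x axis along the pen towards the cap. Bystander.
- tape: Roll of masking tape lying flat on the left of the worktop, 104 mm across, 25 mm high. Origin: centre of its underside. Bystander.
- pencil_pot: Steel pot of pencils standing on the left of the worktop, 72 mm across, pot 95 mm high, pencil points up to 175 mm. Origin: centre of its underside. Bystander.
- jar: Closed glass jar with a metal lid on the right of the worktop, 72 mm across, 100 mm high. Origin: centre of its underside. Bystander.

How it is judged:
On the way, in this order (a step that is already met when the one before it is completed fails the run):
1. the fingers press the tare key right down (value of joint key_tare above 0.004 m and contact force between the fingers and key_tare above 0.5 N), for 0.1 s.
2. the tare key is let up again (value of joint key_tare below 0.0008 m), for 0.2 s.
At the end, for the whole second after the job is handed in: The tare key has been pressed at least 4 mm of its 6 mm by the fingers and all three keys are up (within 0.8 mm); the bowl rests on the platter within 5 mm of where it was; the bystanders lie within 15 mm of where they were (value of joint each of key_tare, key_power, key_unit below 0.0008 m and distance of bowl from where it was at the start of the episode below 0.005 m and distance of each of glue_stick, egg_timer, marker, tape, pencil_pot, jar from where it was at the start of the episode below 0.015 m and linear speed of bowl below 0.01 m/s and contact force between bowl and platter above 0.5 N); the robot touches nothing.
It fails at once if one of the two small keys is pressed (by more than 1.5 mm) (value of joint any of key_power, key_unit above 0.0015 m).
It fails at once if the tare key or the scale is pushed roughly (over 25 N) (contact force between any of the arm, the fingers and key_tare above 25 N or contact force between any of the arm, the fingers and scale above 25 N).
It fails at once if the platter or the bowl is touched (over 0.5 N), or the bowl is shifted or lifted (5 mm) (contact force between any of the arm, the fingers and platter above 0.5 N or contact force between any of the arm, the fingers and bowl above 0.5 N or distance of bowl from where it was at the start of the episode above 0.005 m).
It fails at once if a bystander is moved or lifted (15 mm) or knocked over (distance of any of glue_stick, egg_timer, marker, tape, pencil_pot, jar from where it was at the start of the episode above 0.015 m or angle between any of glue_stick, egg_timer, pencil_pot, jar's own z axis and vertical above 0.4 rad).
It also fails if it takes over 32 s, if anything falls off the work surface, if the arm or the gripper's body presses on something with over 40 N, if the wrist force passes 120 N, or if a joint passes its speed limit or range.

## Working session

There is one attempt and no reset: what is moved stays moved. The work goes in short steps, Python scripts to look and compute and a tool call to move; the robot and the scene stay as the last step left them, time stands still between calls to the robot, and variables do not carry over. Pictures are saved under pics/ and viewed, and the job is handed in when it is done.

Besides the shell and the picture viewer there is one more tool, called as name([rows], argument=value, ...), one row to a line, values as JSON. jog_arm: Moves the arm, as the interface text tells. Its arguments: {"type":"object","properties":{"motion":{"type":"array","items":{"type":"array","items":{"type":"number"}}},"squeeze":{"type":"number"}},"required":["motion"]}

```bash
mkdir -p pics; ls; python3 - <<'E'
from station import *
import cv2,numpy as np
for n in("top","side"):
    s=snapshot(n); cv2.imwrite(f"pics/{n}0.png",s["img"][:,:,::-1]); np.savez(f"{n}0.npz",**s)
    print(n,s["intrinsics"],s["eye"],s["attitude"])
print(sense())
E
```

```text
pics
top [[502.02642957   0.         310.25077951]
 [  0.         502.02642957 196.96889613]
 [  0.           0.           1.        ]] [ 3.74419804e-01 -4.94052354e-04  1.75174922e+00] [-0.69938746  0.71221822 -0.03374723  0.04963376]
side [[426.26391309   0.         320.41466161]
 [  0.         426.26391309 197.0603066 ]
 [  0.           0.           1.        ]] [0.44280888 0.90762229 1.05428842] [-0.0649933   0.92745801 -0.36776481  0.01861601]
{'t': 0.1, 'q': array([ 9.31524163e-01,  5.28357633e-01,  1.43377234e+00, -1.46702801e-07,
        1.18139378e+00, -1.78500392e-01]), 'qd': array([ 0.00149552, -0.00061269, -0.00275238, -0.00061181, -0.00101185,
       -0.0003762 ]), 'tau': array([ 4.74050665e-06, -4.43299055e+01, -1.78589630e+01, -2.00702734e-04,
        3.79034725e-03, -1.24467519e-06]), 'tcp_pos': array([0.27748609, 0.55931027, 0.23044162]), 'tool_rot': array([ 2.28353097e-01,  9.73577902e-01, -8.85979157e-04, -3.83827695e-04]), 'force': array([ 1.06081652, -0.06321976, -0.47732406]), 'ft_torque': array([ 0.05442945, -0.02623372,  0.00250672]), 'finger_gap': 0.9980491419059012}
```

View pics/top0.png

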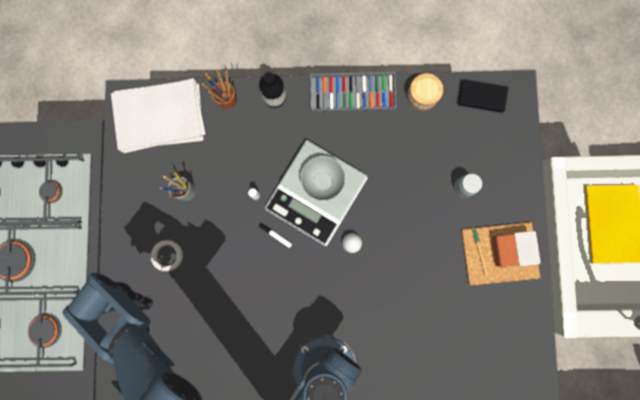

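View pics/side0.png

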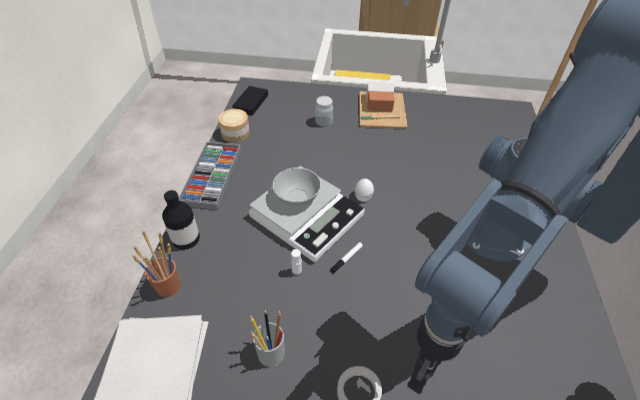

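The scale is at about (317,190) in the top view. The bar key looks to be at its left end, about (279,208) in top and (320,239) in side. I'll zoom in and measure it.

```bash
cat > h.py <<'E'
import numpy as np,cv2
from scipy.spatial.transform import Rotation as R
def load(n): return dict(np.load(n))
def ray(s,u,v,z):
    d=R.from_quat(s["attitude"]).apply(np.linalg.solve(s["intrinsics"],[u,v,1.]))
    return s["eye"]+d*(z-s["eye"][2])/d[2]
def proj(s,p):
    c=R.from_quat(s["attitude"]).inv().apply(np.array(p)-s["eye"]); c=s["intrinsics"]@c; return c[:2]/c[2]
E
python3 - <<'E'
from h import *
for n,(x0,y0,x1,y1) in dict(top=(230,130,380,260),side=(240,160,400,280)).items():
    s=load(n+"0.npz"); im=s["img"][y0:y1,x0:x1,::-1]
    cv2.imwrite(f"pics/{n}z.png",cv2.resize(im,None,fx=4.6,fy=4.6,interpolation=cv2.INTER_CUBIC)[:600,:800])
    g=s["img"].astype(int); 
    m=(g.min(2)>125).astype(np.uint8)
    k,l,st,c=cv2.connectedComponentsWithStats(m,connectivity=4)
    for i in range(1,k):
        u,v=c[i]
        if x0<u<x1 and y0<v<y1 and st[i,4]>3: print(n,c[i].round(1),st[i],ray(s,u,v,.053).round(4))
E
```

```text
top [320.1 187.2] [ 265  140  103  107 4406] [0.6091 0.0017 0.053 ]
top [253.3 193.6] [248 188  12  12 108] [0.5914 0.2306 0.053 ]
top [283.5 197.3] [282 196   4   4  14] [0.5769 0.1274 0.053 ]
top [280.  209.6] [273 204  15  12 107] [0.5347 0.1398 0.053 ]
top [297.9 220.5] [295 218   7   6  37] [0.4965 0.0792 0.053 ]
top [316.1 231.6] [313 228   7   8  40] [0.4578 0.0183 0.053 ]
top [280.1 238.7] [269 230  23  18 157] [0.436  0.1404 0.053 ]
top [352.2 243.6] [343 235  19  19 288] [ 0.4154 -0.1023  0.053 ]
side [300.6 211.3] [ 249  165  116  109 4446] [0.6089 0.0432 0.053 ]
side [364.3 188.9] [355 178  19  23 337] [ 0.4182 -0.0838  0.053 ]
side [349.5 211.3] [346 208   8   7  34] [0.4577 0.0208 0.053 ]
side [335.2 224.6] [332 222   7   6  32] [0.4961 0.0811 0.053 ]
side [320.  239.3] [313 232  15  15 110] [0.5341 0.1431 0.053 ]
side [306.1 235.6] [304 234   6   4  16] [0.577  0.1356 0.053 ]
side [351.8 251.6] [341 242  22  21 158] [0.4375 0.174  0.053 ]
```

View pics/topz.png

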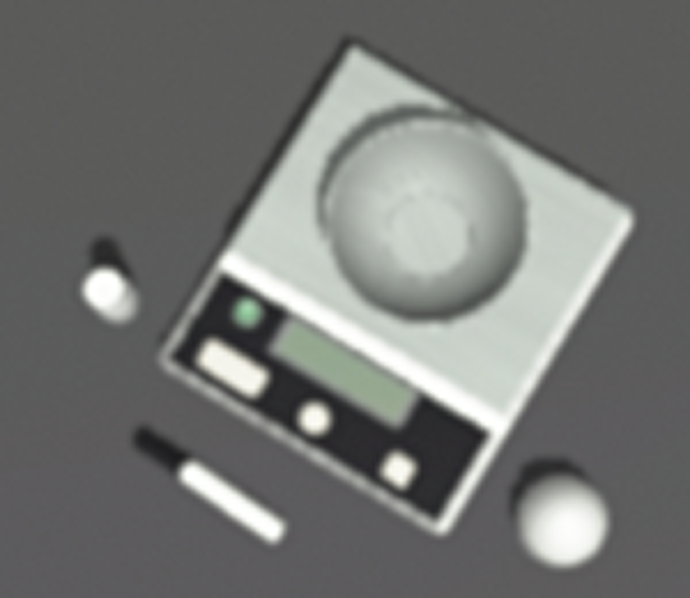

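View pics/sidez.png

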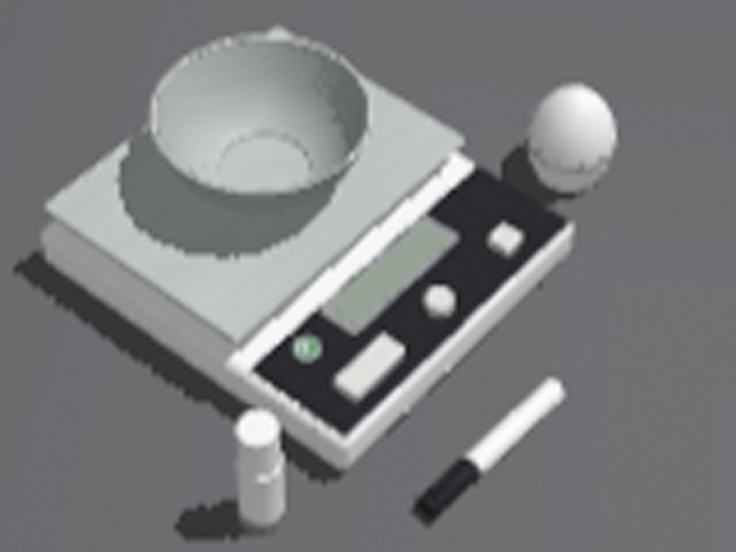

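Both views agree to 3 mm: tare key top at about (0.5345, 0.1415, 0.053). Spacing to the next key is 71.7 mm against 72 given. The scale's y axis points at about 57.7°, the tool's jaw axis at 63.6°, so I need to turn -6°. I'll shut the jaws and go across at height.

jog_arm([
  [1.6,-2.6,0,-1,255],
  [1.6,-2.6,0,-1,255],
  [1.6,-2.6,0,-1,255],
  [1.6,-2.6,0,-1,255],
  [1.6,-2.6,0,-1,255],
  [1.6,-2.6,0,-1,255],
  [1.6,-2.6,0,0,255],
  [1.6,-2.6,0,0,255],
  [1.6,-2.6,0,0,255],
  [1.6,-2.6,0,0,255],
], squeeze=20)

```text
t: 0.93
tcp_pos: [0.4357, 0.2918, 0.2259]
tool_rot: [0.275, 0.961, -0.003, -0.004]
force: [0.5, -0.3, -0.6]
finger_gap: 0.005
```

jog_arm([
  [1.7,-2.6,0,0,255],
  [1.7,-2.6,0,0,255],
  [1.7,-2.6,0,0,255],
  [1.7,-2.6,0,0,255],
  [1.7,-2.6,0,0,255],
  [0.8,-1.2,0,0,255],
  [0,0,0,0,255],
])

```text
t: 1.52
tcp_pos: [0.5338, 0.1363, 0.2236]
tool_rot: [0.279, 0.96, -0.004, -0.005]
force: [0.8, -0.1, 0.3]
finger_gap: -0.001
```

```bash
python3 - <<'E'
from station import *
from h import *
s=sense(); print(s["tcp_pos"],s["tool_rot"],s["force"],s["finger_gap"])
r=R.from_quat(s["tool_rot"]).as_matrix(); print(np.degrees(np.arctan2(r[1,1],r[0,1])), r[:,2])
print((np.array([.5345,.1415,.053])-s["tcp_pos"])*100)
E
```

```text
[0.53379611 0.13632304 0.22362621] [ 0.27861006  0.96038398 -0.00417114 -0.00465282] [ 0.77207165 -0.11436609  0.33933619] -0.000645110645332878
57.64682784679495 [-0.01126122 -0.00541915 -0.99992191]
[  0.07038898   0.51769597 -17.06262119]
```

Jaw axis at 57.65°, as wanted. I need +0.5 cm in y, then descend to about 3 cm above the key and look.

jog_arm([
  [0,0.5,-1.5,0,255],
  [0,0,-2,0,255],
  [0,0,-2,0,255],
  [0,0,-2,0,255],
  [0,0,-2,0,255],
  [0,0,-2,0,255],
  [0,0,-2,0,255],
  [0,0,0,0,255],
])

```text
t: 2.18
tcp_pos: [0.5294, 0.1465, 0.084]
tool_rot: [0.279, 0.96, -0.003, -0.006]
force: [-0.8, 0.4, -0.8]
finger_gap: -0.001
```

```bash
python3 - <<'E'
from station import *
from h import *
for n,(x0,y0,x1,y1) in dict(side=(240,160,400,280)).items():
    s=snapshot(n); im=s["img"][y0:y1,x0:x1,::-1]
    cv2.imwrite(f"pics/{n}1.png",cv2.resize(im,None,fx=4.6,fy=4.6,interpolation=cv2.INTER_CUBIC))
    st=sense(); print(st["tcp_pos"],st["force"],st["finger_gap"])
    print("tcp px in crop",(proj(s,st["tcp_pos"])-[x0,y0])*4.6)
print((np.array([.5345,.1415,.053])-st["tcp_pos"])*100)
E
```

```text
[0.53022283 0.14667109 0.08543199] [-0.50040466  0.02279097 -0.12385758] -0.002351801751076726
tcp px in crop [374.1820516  338.18064249]
[ 0.42771655 -0.51710883 -3.2431988 ]
```

View pics/side1.png

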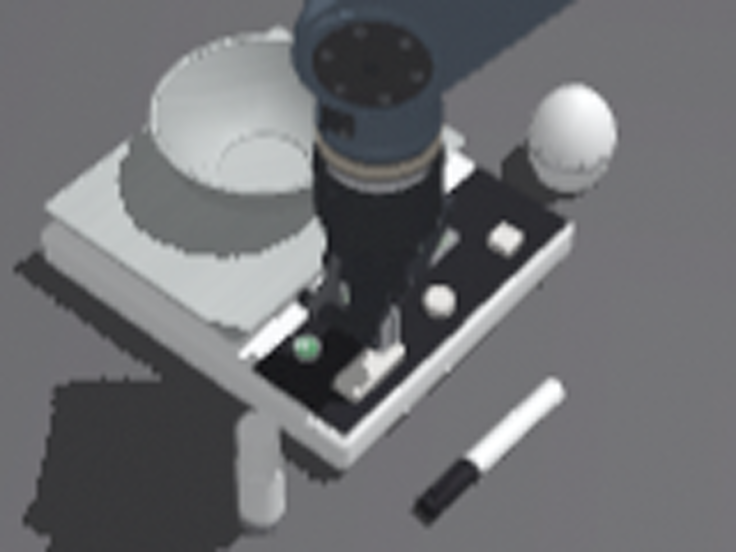

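The side view shows the fingertips at crop (380,342), just above the bar key at (370,365). The small keys at (440,300) and (505,238) and the bowl are clear. I'll correct the drift and come down slowly.

jog_arm([
  [0.4,-0.5,0,0,255],
  [0,0,-0.8,0,255],
  [0,0,-0.8,0,255],
  [0,0,0,0,255],
])

```text
t: 2.57
tcp_pos: [0.5365, 0.143, 0.0719]
tool_rot: [0.278, 0.961, -0.001, -0.002]
force: [-0.2, -0.1, 0.2]
finger_gap: -0.002
```

jog_arm([
  [-0.2,-0.1,-0.5,0,255],
  [0,0,-0.5,0,255],
  [0,0,-0.4,0,255],
  [0,0,0,0,255],
])

```text
t: 2.9
tcp_pos: [0.5354, 0.1418, 0.058]
tool_rot: [0.278, 0.961, -0.001, -0.0]
force: [0.1, 1.2, -0.8]
finger_gap: 0.003
```

jog_arm([
  [0,0,-0.4,0,255],
  [0,0,-0.3,0,255],
  [0,0,-0.2,0,255],
  [0,0,0,0,255],
])

```text
t: 3.23
tcp_pos: [0.5357, 0.1418, 0.0487]
tool_rot: [0.278, 0.96, -0.001, 0.0]
force: [-0.6, -1.1, 3.9]
finger_gap: 0.001
```

In contact: 3.9 N at z = 0.0487, about 4.3 mm of travel. I'll press slightly further and hold.

jog_arm([
  [0,0,-0.15,0,255],
  [0,0,-0.1,0,255],
  [0,0,0,0,255],
  [0,0,0,0,255],
])

```text
t: 3.57
tcp_pos: [0.5357, 0.1418, 0.0477]
tool_rot: [0.278, 0.961, -0.001, 0.0]
force: [-1.1, -0.6, 4.3]
finger_gap: -0.003
```

jog_arm([
  [0,0,-0.15,0,255],
  [0,0,-0.1,0,255],
  [0,0,-0.05,0,255],
])

```text
t: 3.82
tcp_pos: [0.5357, 0.1418, 0.0471]
tool_rot: [0.278, 0.961, -0.001, 0.001]
force: [-1.8, -1.7, 5.6]
finger_gap: -0.004
```

jog_arm([
  [0,0,-0.1,0,255],
  [0,0,-0.05,0,255],
  [0,0,-0.05,0,255],
  [0,0,0,0,255],
])

```text
t: 4.15
tcp_pos: [0.5357, 0.1418, 0.0474]
tool_rot: [0.278, 0.961, -0.0, 0.002]
force: [-0.7, -0.2, 5.0]
finger_gap: -0.002
```

Fully down: z has stopped at about 0.047 with 5 to 6 N. Now straight up to release.

jog_arm([
  [0,0,0.4,0,255],
  [0,0,0.6,0,255],
  [0,0,1,0,255],
  [0,0,1.5,0,255],
  [0,0,2,0,255],
  [0,0,2.5,0,255],
  [0,0,2.5,0,255],
  [0,0,2.5,0,255],
  [0,0,2.5,0,255],
  [0,0,2.5,0,255],
])

```text
t: 4.98
tcp_pos: [0.5301, 0.1414, 0.2322]
tool_rot: [0.278, 0.961, -0.003, -0.005]
force: [-0.3, -0.5, -0.4]
finger_gap: 0.002
```

jog_arm([
  [-1.6,2.6,0.5,0,255],
  [-1.6,2.6,0,0,255],
  [-1.6,2.6,0,0,255],
  [-1.6,2.6,0,0,255],
  [-1.6,2.6,0,0,255],
  [-1.6,2.6,0,0,255],
  [-1.6,2.6,0,0,255],
  [0,0,0,0,255],
  [0,0,0,0,255],
  [0,0,0,0,255],
])

```text
t: 5.82
tcp_pos: [0.4173, 0.3296, 0.2523]
tool_rot: [0.28, 0.96, 0.003, 0.007]
force: [-0.1, 0.3, -0.8]
finger_gap: -0.003
```

```bash
python3 - <<'E'
from station import *
from h import *
for n,(x0,y0,x1,y1) in dict(top=(230,130,380,260),side=(240,160,400,280)).items():
    s=snapshot(n); a=load(n+"0.npz")
    d=np.abs(s["img"].astype(int)-a["img"]).max(2)[y0:y1,x0:x1]; print(n,(d>40).sum())
    cv2.imwrite(f"pics/{n}2.png",s["img"][:,:,::-1])
    m=(s["img"].min(2)>125).astype(np.uint8)
    k,l,st,c=cv2.connectedComponentsWithStats(m,connectivity=4)
    for i in range(1,k):
        u,v=c[i]
        if x0<u<x1 and y0<v<y1 and st[i,4]>3: print(c[i].round(1),st[i,4])
s=sense(); print(s["t"],s["tcp_pos"],s["force"])
E
```

```text
top 731
[320.1 187.2] 4405
[253.3 193.6] 108
[283.5 197.3] 14
[280.  209.6] 107
[297.9 220.5] 37
[316.1 231.6] 40
[280.1 238.7] 157
[352.2 243.6] 288
side 2833
[299.3 211.2] 4334
[348.1 210.9] 15
[371. 216.] 5
[335.2 224.6] 32
[320.  239.3] 110
[306.1 235.6] 16
[346.6 256.5] 71
5.9167 [0.4180678  0.32882217 0.25217309] [ 0.17610866  0.13468362 -0.09651691]
```

View pics/side2.png

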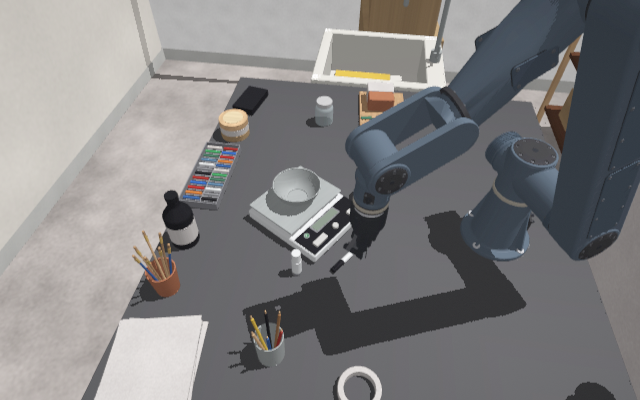

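The side view shows the hand clear in the air in front of the scale. The bar key at (320,239) and the bowl at (297,187) look the same as before. In the top view every bright blob is at its starting pixel (tare key 280.0,209.6). I'll hand in.

```bash
python3 -c "
from station import *
print(sign_off())"
```

```text
the job is handed in; nothing more can be done
None
```

I pressed the tare key (the bar at the scale's +y end) fully down with the shut fingertips, let it come up and took the hand away. The job was handed in at about 5.9 s; no verdict was reported.

- **Key position:** the two camera views put it at about (0.5345, 0.1415, 0.053), agreeing to about 3 mm. The spacing to the next key measured 71.7 mm against the 72 mm given.
- **Press:** the fingertips stopped at about z = 0.047, roughly 5.9 mm of travel. The force read 4 to 5.6 N at the end of each move, well below the 25 N limit. The key was held down for over half a second.
- **Release:** the hand was last at (0.418, 0.329, 0.252) with the force readings near zero.
- **After the press:** in the top view the three keys, bowl with platter, glue stick, egg timer and marker were at the same pixels as at the start.
- **Not fully checked:** the arm hid the egg timer and parts of the unit key and marker in the last side view, so for those the top view is the only check. I did not measure the tape, pencil pot and jar again; the arm stayed clear of them.

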